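Set up the cordless examination lamp: battery in, keyed pillar pressed home

ROBOT

A 6-joint arm with a two-finger parallel gripper is mounted at the origin on the work surface. World frame = base frame: x ahead of the robot, y to its left, z up, the work surface at z = 0. Lengths are in m, angles in rad, forces in N, time in s.
With the tool pointing down it reaches from about 0.35 to 0.775 m from the base axis. Payload 7.3 kg.
Tool frame: the origin (TCP) lies at the very end of the fingers, on their centre line; the grasp point (between the pads) lies robot.pinch_z behind it (robot.pinch_z is the distance from the TCP to the grasp point, in m); y points along the fingers, z is the direction in which the jaws open and shut, and the axes are right-handed (so a half turn about y gives the same grasp; the last joint's range is limited). The gripper opens to 92 mm and grips with 3 to 60 N. Pads are 19 mm wide; open, the fingers measure 130 mm over their backs; the gripper's body (75 mm by 190 mm) begins 47 mm behind the grasp point.
Start: joints at [-1.367, 0.342, 1.524, -0, 1.275, -0.146], TCP at [0.18, -0.493, 0.227] pointing down, gripper open.
Joint ranges: [-2.53, 2.53], [-0.77, 2.02], [0.04, 2.7], [-1, 4.14], [0.28, 2.66], [-3.11, 3.11]. Speed limits (rad/s): [2.57, 2.57, 3.14, 3.14, 3.14, 3.14].

INTERFACE

Orientations are given as [roll, pitch, yaw] about the fixed x, y, z axes, in that order (R = Rz(yaw) Ry(pitch) Rx(roll)).
In Python, from cell import status, viewer, robot gives the robot as it stands. The module is installed in compiled form; this text tells all that it offers.
- The arm moves only by the shell command python3 -m pendant 'ROWS' [FORCE]. ROWS is JSON, a list that holds one entry, the list of rows, each a list of 7 numbers: the shift along the tool's x, y, z in cm, then the turn, a rotation vector about the tool's x, y, z in rad, then the finger opening in cm, from 0 to 9.18. A call has 1 to 20 rows; each row is the pose to reach, as a shift and turn from the pose commanded when the call began, along the tool's axes at that moment; what a row does not reach only later rows make up. A row lasts 1/10 s, in which the tool goes at most 50 mm and 8.59 degrees, less where a joint would pass 70% of its speed; a pose out of reach is approached as far as the arm can. A call with a gripper value outside its range is refused whole. The fingers move at their own pace and stop on an object; FORCE is the grip in N (left out, the last holds). Time passes only in rows, so rows that repeat a pose let the fingers close. It gives the time, the measured TCP pose, the force and the opening at its end, in the units of the state.
- status.observe(): the state, without advancing time (a new reading comes with each control period).
- viewer.read_camera(name): name is "scene" or "top" or "wrist"; returns a dict with "image" (400x640x3 uint8, red, green, blue), "range_z" (400x640 float32, m along the optical axis (not along the pixel's ray), 0 where there is no reading), "fx", "fy", "cx", "cy" (pixels), "camera_from_world" (4x4, takes a point from world to camera coordinates). Camera axes: x right, y up, looking along -z (the intrinsics and any distortion apply to the point x, -y, -z); pixel columns grow to the right and rows downward; lengths in m; the calibration is good to about 2 mm. A picture is of the moment at which its call begins.
- robot.hand_in(): hands the job in, once; it reports no verdict.
The state is a dict: "time": time; "qpos": joint angles; "qvel": joint speeds; "joint_efforts": joint torques, N m; "tool_pos": TCP position; "tool_rot": TCP orientation; "contact_force": force on the tool from outside, world axes, zero at the start; "torque": the same for the moment, N m; "opening": finger opening in m.
Only numpy, scipy, OpenCV 4.12 (cv2) and the standard library are available. Lean on these libraries where they do the work, as an engineer would, in place of code of your own. Each camera call takes 0.05 s, during which the arm holds its last target. There are 200 camera calls.

TASK

Get the cordless examination lamp ready for the old book: first plug the battery pack all the way down into the bay of the lamp's base, rib into groove, and let go of it. Then lift the lamp's pillar out of the wooden accessory block, push its keyed foot into the hub of the base, turning it until the key slips into the keyway, and press it down against the contact spring until the collar sits on the hub. Finish still gripping the pillar and holding it pressed fully home, so that a colleague can tighten the clamp; leave the torches, loupe, case, lamp head, paperweight and magnifier where they are.

Things in the scene. Friction and masses are not known exactly. Their poses are not given: they have to be found in the camera images.
- base: the lamp's base, fixed to the table: grey steel slab 160 (x) x 250 (y) x 12 mm, origin at the centre of its underside. On its +y half stands the black battery bay, on its -y half the dark round hub for the pillar; the hub's clamp lever (red) points to -y, 30 to 55 mm above the table.
- bay_mouth (a point): centre of the battery bay's mouth, level with the bay's top, 45 mm above the table; axes as the base. The well below is 40 mm along x, 64 mm along y, 33 mm deep, walls 9 mm; on its +x side (yellow mark) an upright groove 14 mm wide and 7 mm deep takes the pack's rib. About 2 mm of clearance on each side.
- hub_mouth (a point): centre of the hub's bore, level with the hub's top, 72 mm above the table; axes as the base. Hub 64 mm across, bore 27 mm; keyway 11.4 mm wide towards the base's +x (yellow mark), reaching 20 mm from the axis. A sprung copper contact in the bottom meets the pillar's foot 7 mm before home and pushes back with 4.5 N there, 9 N at home: a pillar let go rises again.
- pack_center (a point): battery pack, an upright block 36 (x) x 60 (y) x 85 mm, grey with an orange top, about 0.24 kg, loose on the table; this point is its centre, 42.5 mm up. A rib 10 mm wide stands out 5 mm on its +x side, from the foot to 30 mm up, with a yellow line above it. Fully in, it stands on the slab, this point 9.5 mm above bay_mouth; grip it across x on its upper 35 mm.
- pillar_center (a point): the lamp's pillar, upright in the accessory block, 164 mm long, about 0.26 kg; this point is on its axis, 82 mm above its foot. From the foot up: steel shaft 24 mm across, 55 mm long, tapered tip; black collar 44 mm across, 12 mm thick; aluminium tube 24 mm across, 85 mm long (from 15 mm below this point to 70 mm above it), to be gripped; brass stud 14 mm across, 12 mm long.
- pillar_seat (a point): centre of the underside of the pillar's collar, 55 mm above its foot, 27 mm below pillar_center; fully home it meets the hub's top (hub_mouth).
- block: wooden accessory block, fixed, 90 (x) x 170 (y) x 32 mm, origin at the centre of its underside; two round holes 28 mm across and 20 mm deep, the pillar's at y = -40 mm, a torch's at y = +45 mm. The pillar stands loosely in its hole with the key above the block; it lifts straight out.
- torch_a_mid (a point): black pocket torch with a blue ring, 25 mm body, 33 mm head, 96 mm tall, standing in the second hole of the accessory block, 85 mm from the pillar; this point is its centre. Leave it alone.
- torch_b_mid (a point): black pocket torch with a green ring, same size, standing on the table; this point is its centre. Leave it alone.
- loupe: black round loupe, 38 mm across, 40 mm tall; origin at the centre of its underside. Leave it alone.
- case: black spectacle case, 66 x 160 x 42 mm, long along its y; origin at the centre of its underside. Leave it alone.
- lamp_head: the lamp's black round LED head (84 mm across, 22 mm thick) with a short neck lying along its +y, 170 mm; fitted later, not now; origin at the centre of its underside. Leave it alone.
- weight: brass paperweight, 44 mm across, 44 mm tall; origin at the centre of its underside. Leave it alone.
- magnifier: hand magnifier lying flat, 76 mm lens ring at the origin, 100 mm wooden handle along its -x; origin at the centre of its underside. Leave it alone.
- pillar: the same pillar, origin at the centre of its foot. The brass key, 8 mm wide, stands out 6 mm from the shaft along the pillar's +x, from 22 to 47 mm above the foot; a yellow line on collar and tube marks that side. With the key not in line with the keyway the foot goes 22 mm into the bore and the key stands on the hub's top, collar 33 mm above home.
- pack: the same battery pack, its origin at the centre of its underside.
Not all that is in view belongs to the job. Of the things like the pillar, leave any that is orange or red; of the rest the larger one is meant.

How it is judged:
By the outcome, as a careful person would: the job done as asked, in the order asked, and still so for the second after the job is handed in, while the arm keeps its last pose, push and grip.
It also fails if it takes over 61 s, if anything falls off the work surface, if the arm or the gripper's body presses on something with over 40 N, if the wrist force passes 120 N, or if a joint passes its speed limit or range.

## Working session

There is one attempt and no reset: what is moved stays moved. The work goes in short steps, Python scripts to look and compute and a shell command to move; the robot and the scene stay as the last step left them, time stands still between calls to the robot, and variables do not carry over. Pictures are saved under pics/ and viewed, about 8 in all and at most 12, crops included, and the job is handed in when it is done.

```bash
mkdir -p pics
cat > h.py <<'E'
import numpy as np, cv2
from cell import status, viewer, robot
def cam(n,tag=None):
    d=viewer.read_camera(n)
    np.savez(f'pics/{tag or n}.npz',**d); cv2.imwrite(f'pics/{tag or n}.png',d['image'][:,:,::-1]); return d
def ray(d,u,v):
    M=np.linalg.inv(np.array(d['camera_from_world'])); 
    r=np.array([(u-d['cx'])/d['fx'],-(v-d['cy'])/d['fy'],-1.])
    return M[:3,3],M[:3,:3]@r
def onz(d,u,v,z):
    o,r=ray(d,u,v); return o+r*(z-o[2])/r[2]
def dep(d,u,v):
    o,r=ray(d,u,v); return o+r*float(d['range_z'][int(v),int(u)])
def cloud(d):
    M=np.linalg.inv(np.array(d['camera_from_world'])); v,u=np.mgrid[0:400,0:640]; z=d['range_z']
    P=np.stack([(u-d['cx'])/d['fx']*z,-(v-d['cy'])/d['fy']*z,-z],-1)
    return P@M[:3,:3].T+M[:3,3]
E
python3 - <<'E'
from h import *
for n in('scene','top'):
    d=cam(n); print(n,{k:(v if not hasattr(v,'shape') or v.size<20 else v.shape) for k,v in d.items() if k not in('image','range_z')})
    c=cloud(d); print(np.linalg.inv(d['camera_from_world'])[:3,3])
s=status.observe(); print(s, robot.pinch_z)
E
```

```text
scene {'fx': 374.0893601959176, 'fy': 374.0893601959176, 'cx': 312.30538459172664, 'cy': 200.1553421769749, 'camera_from_world': array([[ 0.7493934 ,  0.6621235 , -0.00141745, -0.3797017 ],
       [-0.47350767,  0.53741134,  0.69783919,  0.22842743],
       [ 0.46281748, -0.52228491,  0.71625306, -1.26493044],
       [ 0.        ,  0.        ,  0.        ,  1.        ]])}
[ 0.97814001 -0.53200416  0.74606649]
top {'fx': 518.7091660941961, 'fy': 518.7091660941961, 'cx': 330.0983368170783, 'cy': 197.7656430620606, 'camera_from_world': array([[-0.01904162, -0.99978552,  0.0081446 , -0.03561951],
       [ 0.98692124, -0.01749115,  0.16025146, -0.56181064],
       [-0.16007463,  0.01108952,  0.98704262, -1.23282471],
       [ 0.        ,  0.        ,  0.        ,  1.        ]])}
[ 0.35644064 -0.03176715  1.30717162]
{'time': 0.1, 'qpos': array([-1.36698887e+00,  3.42643669e-01,  1.52489174e+00,  2.26539074e-07,
        1.27541564e+00, -1.45996758e-01]), 'qvel': array([-0.00058141, -0.00247465, -0.00316314, -0.00098368,  0.0009631 ,
        0.00139805]), 'joint_efforts': array([ 2.05517412e-03, -4.32002378e+01, -2.44696999e+01,  7.19573954e-02,
        5.25967323e-02, -4.78992206e-05]), 'tool_pos': array([ 0.17987485, -0.49284682,  0.22612972]), 'tool_rot': array([-1.57214023e+00,  1.97830988e-04, -2.79178864e+00]), 'contact_force': array([-0.18376967, -0.61194213,  0.08221061]), 'torque': array([0.03668808, 0.04522297, 0.03585253]), 'opening': 0.09202120085838707} 0.0188
```

View pics/top.png

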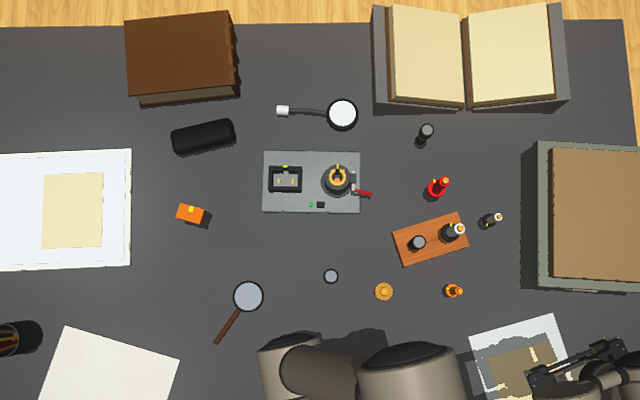

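View pics/scene.png

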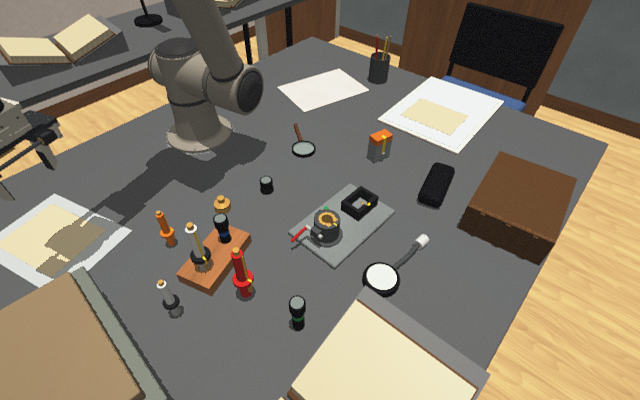

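The top view shows the base at (312,182), with the bay at (285,180) and the hub at (338,180). The pack is at (190,213), and the pillar is in the block at (453,231). A small decoy stands at (491,220), and the red and orange ones are distractors. The scene view confirms this.

Run:
```python
from h import *
def load(n): return dict(np.load(f'pics/{n}.npz'))
t=load('top'); s=load('scene')
for n,d in(('top',t),('scene',s)):
    C=cloud(d); im=d['image']; hsv=cv2.cvtColor(im,cv2.COLOR_RGB2HSV); H,S,V=[hsv[...,i].astype(int) for i in range(3)]
    z=C[...,2]
    print(n)
    # pack top
    reg=(abs(C[...,0]-0.32)<.15)&(abs(C[...,1]-.3)<.1)
    print('z hist table', np.median(z[(z<.03)&(z>-.03)]))
    m=(H>3)&(H<18)&(S>150)&(V>120)&(z>.07)&(z<.1)&(C[...,1]>.15)&(C[...,1]<.45)&(C[...,0]<.6)
    k=np.argwhere(m); print('pack',m.sum(),C[m].mean(0) if m.any() else 0)
    top=m&(abs(z-.085)<.006)
    if top.any():
        r=cv2.minAreaRect((C[top][:,:2]*1000).astype(np.float32)); print('packtop',r, z[top].mean())
    # base slab
    m=(z>.006)&(z<.018)&(S<60)&(V>80)&(abs(C[...,0]-.42)<.15)&(abs(C[...,1]-.04)<.2)
    r=cv2.minAreaRect((C[m][:,:2]*1000).astype(np.float32)); print('slab',m.sum(),r,z[m].mean())
    # yellow marks
    ym=((H>=20)&(H<=33)&(S>140)&(V>120)).astype(np.uint8)
    nn,l,st,ce=cv2.connectedComponentsWithStats(ym)
    for i in range(1,nn):
        if 2<=st[i,4]<300: 
            p=C[l==i].mean(0); print(' yel',st[i,:5],ce[i].round(1),p.round(3))
    # wood
    m=(H>5)&(H<16)&(S>90)&(abs(z-.032)<.007)&(C[...,1]<-.05)&(abs(C[...,0]-.3)<.2)
    if m.any(): r=cv2.minAreaRect((C[m][:,:2]*1000).astype(np.float32)); print('block',m.sum(),r,z[m].mean())
    # pillar stud / tube
    m=(z>.14)&(z<.19)&(C[...,1]<-.1)&(C[...,1]>-.5)&(C[...,0]>.22)&(C[...,0]<.45)
    mm=m.astype(np.uint8); nn,l,st,ce=cv2.connectedComponentsWithStats(mm)
    for i in range(1,nn):
        if st[i,4]>5: print(' tall',st[i],ce[i].round(1),C[l==i].mean(0).round(3),C[l==i].max(0).round(3))
top=t['image'][150:310,240:520,::-1]; a=cv2.resize(top[:, :],None,fx=2.8,fy=2.8,interpolation=cv2.INTER_NEAREST)
cv2.imwrite('pics/c1.png',a)
b=cv2.resize(s['image'][180:320,130:330,::-1],None,fx=3.9,fy=3.9,interpolation=cv2.INTER_NEAREST); cv2.imwrite('pics/c2.png',b)
```

```text
top
z hist table 0.00015963860932011187
pack 349 [0.52304477 0.28822518 0.08405803]
packtop ((523.9280395507812, 287.38385009765625), (62.13200759887695, 35.42811584472656), 73.3911361694336) 0.08414091984935422
slab 1915 ((420.4366455078125, 41.39558410644531), (393.6303405761719, 299.0477294921875), 89.99974060058594) 0.010593618504116687
 yel [283 165   5   3  11] [284.7 166.2] [0.643 0.065 0.044]
 yel [337 165   2   4   7] [337.4 166.3] [ 0.634 -0.065  0.071]
 yel [329 170  17  15  88] [337.  177.4] [ 0.607 -0.063  0.071]
 yel [278 179   2   4   6] [278.3 180.2] [0.614 0.084 0.012]
 yel [292 179   2   4   8] [292.5 180.5] [0.613 0.048 0.011]
 yel [433 179   3   4   9] [433.9 180.6] [ 0.596 -0.3    0.067]
 yel [442 178   6   6  23] [444.7 180.3] [ 0.577 -0.303  0.163]
 yel [188 206   6   6  28] [190.8 208.5] [0.535 0.286 0.084]
 yel [498 216   3   2   4] [499.  216.5] [ 0.462 -0.333  0.419]
 yel [450 223   3   4   9] [450.7 224.3] [ 0.486 -0.331  0.083]
 yel [486 223   2   3   6] [486.5 224. ] [ 0.489 -0.426  0.051]
 yel [459 226   5   4  16] [460.6 227.6] [ 0.469 -0.33   0.175]
 
[... 1744 characters left out ...]
 232  12  28  57] [199.1 246.6] [ 0.483 -0.332  0.115]
 yel [233 248   5   4   8] [234.6 249. ] [ 0.576 -0.305  0.163]
 yel [242 256   1   2   2] [242.  256.5] [ 0.591 -0.302  0.149]
 yel [242 259   2   1   2] [242.5 259. ] [ 0.591 -0.302  0.141]
 yel [206 261   1   2   2] [206.  261.5] [ 0.491 -0.332  0.07 ]
 yel [243 263   1   2   2] [243.  263.5] [ 0.591 -0.303  0.127]
 yel [244 267   1   2   2] [244.  267.5] [ 0.592 -0.303  0.115]
 yel [246 272   1   2   2] [246.  272.5] [ 0.591 -0.301  0.093]
 yel [247 278   5   5  11] [249.2 280.1] [ 0.595 -0.3    0.068]
block 1494 ((444.694091796875, -287.57086181640625), (185.16616821289062, 163.24964904785156), 68.07318878173828) 0.03118222012968388
```

View pics/c2.png

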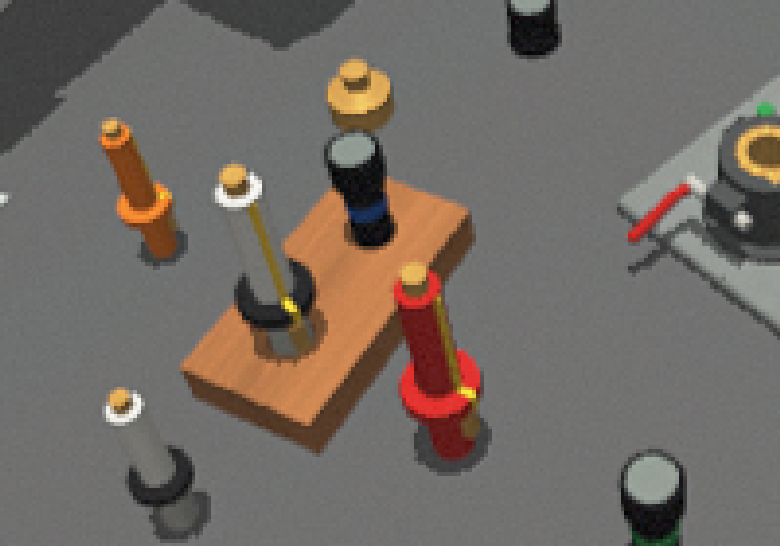

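The enlarged crop shows the pillar's yellow key line on the collar at crop (290,303), facing the base side. The base fit was contaminated, so I'll redo it.

Run:
```python
from h import *
def load(n): return dict(np.load(f'pics/{n}.npz'))
def rectinfo(P):
    r=cv2.minAreaRect((P*1000).astype(np.float32)); return [np.round(x,1) for x in r]
for n in('top','scene'):
    d=load(n);C=cloud(d); hsv=cv2.cvtColor(d['image'],cv2.COLOR_RGB2HSV).astype(int);H,S,V=[hsv[...,i] for i in range(3)]
    z=C[...,2]; win=(abs(C[...,0]-.6)<.12)&(abs(C[...,1]-.0)<.16)
    m=(win&(z>.008)&(z<.03)).astype(np.uint8); m=cv2.morphologyEx(m,cv2.MORPH_OPEN,np.ones((3,3)))
    nn,l,st,_=cv2.connectedComponentsWithStats(m); i=1+np.argmax(st[1:,4]); print(n,'slab',rectinfo(C[l==i][:,:2]))
    m=win&(abs(z-.045)<.004)&(C[...,1]>.01)
    print('bay top',m.sum(),rectinfo(C[m][:,:2]))
    m=win&(abs(z-.072)<.004)&(C[...,1]<.0)
    P=C[m][:,:2]; print('hub top',m.sum(),cv2.minEnclosingCircle((P*1000).astype(np.float32)))
    m=(abs(z-.079)<.005)&(np.hypot(C[...,0]-.469,C[...,1]+.33)<.03)
    print('collar',m.sum(),cv2.minEnclosingCircle((C[m][:,:2]*1000).astype(np.float32)) if m.any() else '')
    for lo,hi in((.155,.168),(.172,.18)):
        m=(z>lo)&(z<hi)&(np.hypot(C[...,0]-.469,C[...,1]+.33)<.03)
        print('tube/stud',m.sum(),cv2.minEnclosingCircle((C[m][:,:2]*1000).astype(np.float32)))
    ym=(H>=19)&(H<=33)&(S>140)&(V>90)&(np.hypot(C[...,0]-.469,C[...,1]+.33)<.03)
    for zl in np.arange(.04,.17,.02):
        q=ym&(z>zl)&(z<zl+.02)
        if q.any(): print('key',zl.round(2),q.sum(),C[q].mean(0).round(4))
```

```text
top slab [array([6.104e+02, 5.000e-01]), array([248.6, 159.3]), np.float64(88.0)]
bay top 347 [array([615.4,  66.1]), array([82.1, 61.8]), np.float64(89.3)]
hub top 372 ((607.921875, -68.923828125), 36.02384948730469)
collar 141 ((468.63427734375, -330.0921630859375), 21.83618927001953)
tube/stud 61 ((469.3200988769531, -330.26116943359375), 11.810038566589355)
tube/stud 31 ((469.0530090332031, -330.3046875), 6.910985946655273)
key 0.06 6 [ 0.4874 -0.3321  0.0774]
key 0.08 3 [ 0.486  -0.3315  0.0829]
key 0.1 1 [ 0.4792 -0.3247  0.1099]
key 0.16 21 [ 0.4683 -0.3288  0.175 ]
scene slab [array([6.119e+02, 5.000e-01]), array([249.5, 159.8]), np.float64(87.8)]
bay top 290 [array([615.4,  65.6]), array([85.5, 61.9]), np.float64(88.6)]
hub top 347 ((610.1847534179688, -63.9201774597168), 32.29566955566406)
collar 173 ((470.9956359863281, -330.4635925292969), 22.396364212036133)
tube/stud 85 ((471.4476013183594, -330.1975402832031), 12.678136825561523)
tube/stud 34 ((470.5369567871094, -330.3426818847656), 6.802198886871338)
key 0.04 5 [ 0.4875 -0.3328  0.0483]
key 0.06 15 [ 0.4886 -0.3319  0.0762]
key 0.08 13 [ 0.4838 -0.332   0.0872]
key 0.1 11 [ 0.4823 -0.3317  0.1098]
key 0.12 12 [ 0.4824 -0.3314  0.1299]
key 0.14 12 [ 0.4818 -0.3315  0.1503]
key 0.16 18 [ 0.4707 -0.3303  0.1739]
```

```bash
cat >> h.py <<'E'
from scipy.spatial.transform import Rotation as Ro
def go(x,y,z,psi):
    s=status.observe(); R=Ro.from_euler('xyz',s['tool_rot']).as_matrix()
    T=Ro.from_euler('xyz',[-np.pi/2,0,np.radians(psi)]).as_matrix()
    d=R.T@(np.array([x,y,z])-s['tool_pos'])*100; r=Ro.from_matrix(R.T@T).as_rotvec()
    print('shift',d.round(2),'rot',r.round(3))
def st():
    s=status.observe(); print('t',round(s['time'],2),'pos',s['tool_pos'].round(4),'rpy',np.degrees(s['tool_rot']).round(2),'F',s['contact_force'].round(1),'M',s['torque'].round(2),'op',round(s['opening'],4),'q',s['qpos'].round(2))
E
python3 -c "
from h import *
go(.45,-.1,.226,-135);go(.524,.288,.17,-106.6)"
```

```text
shift [-38.84   0.06 -27.65] rot [ 0.001 -0.436 -0.   ]
shift [-59.09   5.71 -61.55] rot [ 0.001 -0.931 -0.001]
```

```bash
python3 -m pendant '[[[-38.8,0,-27.6,0,-0.43,0,9],[-38.8,0,-27.6,0,-0.43,0,9],[-38.8,0,-27.6,0,-0.43,0,9],[-38.8,0,-27.6,0,-0.43,0,9],[-38.8,0,-27.6,0,-0.43,0,9],[-38.8,0,-27.6,0,-0.43,0,9],[-38.8,0,-27.6,0,-0.43,0,9],[-38.8,0,-27.6,0,-0.43,0,9],[-38.8,0,-27.6,0,-0.43,0,9],[-59.1,5.7,-61.5,0,-0.93,0,9],[-59.1,5.7,-61.5,0,-0.93,0,9],[-59.1,5.7,-61.5,0,-0.93,0,9],[-59.1,5.7,-61.5,0,-0.93,0,9],[-59.1,5.7,-61.5,0,-0.93,0,9],[-59.1,5.7,-61.5,0,-0.93,0,9],[-59.1,5.7,-61.5,0,-0.93,0,9],[-59.1,5.7,-61.5,0,-0.93,0,9],[-59.1,5.7,-61.5,0,-0.93,0,9],[-59.1,5.7,-61.5,0,-0.93,0,9],[-59.1,5.7,-61.5,0,-0.93,0,9]]]'
python3 - <<'E'
from h import *
st()
d=cam('wrist','w1'); C=cloud(d); hsv=cv2.cvtColor(d['image'],cv2.COLOR_RGB2HSV).astype(int);H,S,V=[hsv[...,i] for i in range(3)]
m=(H>3)&(H<18)&(S>150)&(V>100)&(abs(C[...,2]-.085)<.006)&(np.hypot(C[...,0]-.524,C[...,1]-.288)<.06)
print(m.sum(), cv2.minAreaRect((C[m][:,:2]*1000).astype(np.float32)) if m.any() else '', C[m].mean(0))
go(.524,.288,.047,-106.6)
E
```

```text
time: 2.1
tool_pos: [0.5239, 0.287, 0.1689]
tool_rot: [-1.572, -0.001, -1.861]
contact_force: [0.2, -1.0, -0.3]
opening: 0.0902
t 2.1 pos [0.5239 0.287  0.1689] rpy [-9.0060e+01 -8.0000e-02 -1.0661e+02] F [ 0.2 -1.  -0.3] M [-0.02 -0.03 -0.01] op 0.0902 q [ 0.37  0.52  1.4  -0.    1.22  0.66]
2670 ((524.948486328125, 290.880126953125), (60.326560974121094, 35.87058639526367), 73.5826187133789) [0.52401626 0.29183204 0.08479743]
shift [-0.17 12.23 -0.05] rot [ 0.001 -0.001  0.001]
```

View pics/w1.png

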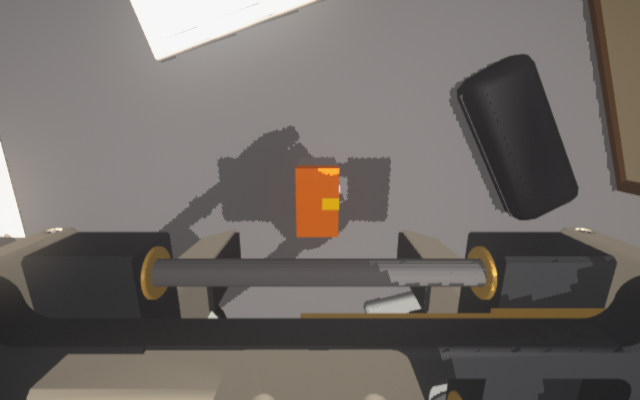

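The wrist view shows the pack centred between the fingers at (318,202) and aligned with them. Next I descend and grip.

```bash
python3 -m pendant '[[[-0.2,4,0,0,0,0,9],[-0.2,8,0,0,0,0,9],[-0.2,11,0,0,0,0,9],[-0.2,12.2,0,0,0,0,9],[-0.2,12.2,0,0,0,0,9],[-0.2,12.2,0,0,0,0,2.5],[-0.2,12.2,0,0,0,0,2.5],[-0.2,12.2,0,0,0,0,2.5],[-0.2,12.2,0,0,0,0,2.5],[-0.2,12.2,0,0,0,0,2.5],[-0.2,12.2,0,0,0,0,2.5],[-0.2,12.2,0,0,0,0,2.5],[-0.2,12.2,0,0,0,0,2.5]]]' 35
python3 -c "
from h import *
st()
go(.524,.288,.15,-106.6);go(.6135,.0655,.15,-92)"
```

```text
time: 3.45
tool_pos: [0.5248, 0.289, 0.0477]
tool_rot: [-1.571, -0.0, -1.862]
contact_force: [-0.9, 0.7, 0.2]
opening: 0.0357
t 3.45 pos [0.5248 0.289  0.0477] rpy [-9.0020e+01 -1.0000e-02 -1.0667e+02] F [-0.9  0.7  0.2] M [0.03 0.01 0.02] op 0.0357 q [ 0.38  0.66  1.52 -0.    0.96  0.67]
shift [  0.12 -10.23  -0.05] rot [ 0.    -0.001  0.   ]
shift [ 18.87 -10.23  14.91] rot [ 0.    -0.256  0.   ]
```

```bash
python3 -m pendant '[[[0,-3,0,0,0,0,2.5],[0.1,-7.5,0,0,0,0,2.5],[4,-7.5,3,0,-0.05,0,2.5],[8,-7.5,6.3,0,-0.12,0,2.5],[12,-7.5,9.5,0,-0.18,0,2.5],[16,-7.5,12.6,0,-0.23,0,2.5],[18.9,-7.5,14.9,0,-0.256,0,2.5],[18.9,-7.5,14.9,0,-0.256,0,2.5],[18.9,-7.5,14.9,0,-0.256,0,2.5],[18.9,-7.5,14.9,0,-0.256,0,2.5],[18.9,-7.5,14.9,0,-0.256,0,2.5]]]'
python3 - <<'E'
from h import *
st()
for n in('wrist','top','scene'):
    d=cam(n,n[0]+'2'); C=cloud(d); hsv=cv2.cvtColor(d['image'],cv2.COLOR_RGB2HSV).astype(int);H,S,V=[hsv[...,i] for i in range(3)]
    z=C[...,2]
    m=(H>3)&(H<18)&(S>150)&(V>100)&(abs(z-.16)<.012)&(np.hypot(C[...,0]-.61,C[...,1]-.065)<.06)
    if m.any(): print(n,'pack',m.sum(), cv2.minAreaRect((C[m][:,:2]*1000).astype(np.float32)), z[m].mean())
    m=(abs(z-.045)<.004)&(C[...,1]>.01)&(abs(C[...,0]-.61)<.06)&(C[...,1]<.13)
    if m.any(): print(n,'bay',m.sum(), cv2.minAreaRect((C[m][:,:2]*1000).astype(np.float32)), z[m].mean())
E
```

```text
time: 4.55
tool_pos: [0.6129, 0.0666, 0.1225]
tool_rot: [-1.572, 0.0, -1.604]
contact_force: [-0.6, -0.3, -3.1]
opening: 0.0361
t 4.55 pos [0.6129 0.0666 0.1225] rpy [-9.004e+01  1.000e-02 -9.191e+01] F [-0.6 -0.3 -3.1] M [-0.03 -0.12  0.  ] op 0.0361 q [-0.02  0.6   1.4   0.    1.14  0.02]
wrist pack 6039 ((614.6532592773438, 74.04045867919922), (48.814552307128906, 36.003273010253906), 87.95130157470703) 0.15925492052750664
wrist bay 1477 ((616.38427734375, 89.86414337158203), (39.43963623046875, 61.19293212890625), 87.55424499511719) 0.044712266096121764
top bay 6 ((590.6566772460938, 25.45063591003418), (13.140645027160645, 0.12421135604381561), 0.47554755210876465) 0.04520454136747909
scene pack 182 ((614.4386596679688, 64.27760314941406), (60.03465270996094, 37.56624221801758), 87.92975616455078) 0.1575374699594041
scene bay 221 ((615.9237670898438, 66.1739501953125), (86.53426361083984, 63.278568267822266), 85.6676254272461) 0.04403453933076919
```

View pics/w2.png

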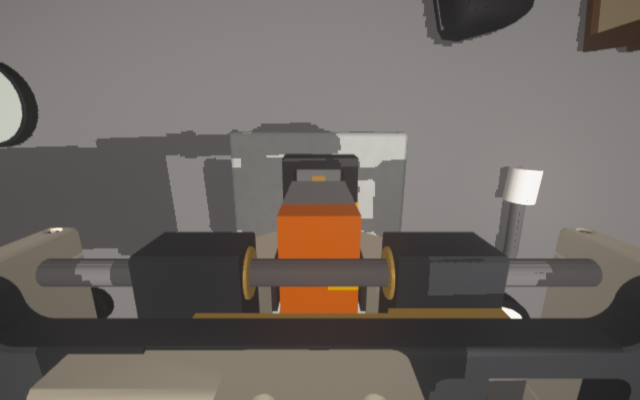

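The wrist view shows the pack (orange, (318,245)) hanging over the bay (320,165). Offsets are within about 1 mm, so I descend gently while watching the force.

```bash
python3 -m pendant '[[[-0.05,1.2,0,0,0,0,2.5],[-0.05,2.4,0,0,0,0,2.5],[-0.05,3,0,0,0,0,2.5],[-0.05,3.3,0,0,0,0,2.5],[-0.05,3.6,0,0,0,0,2.5],[-0.05,3.8,0,0,0,0,2.5],[-0.05,3.8,0,0,0,0,2.5]]]'; python3 -c "
from h import *
st()"
```

```text
time: 5.4
tool_pos: [0.6135, 0.0656, 0.0846]
tool_rot: [-1.571, -0.0, -1.606]
contact_force: [0.8, -0.6, -2.1]
opening: 0.0357
t 5.4 pos [0.6135 0.0656 0.0846] rpy [-90.    -0.   -92.01] F [ 0.8 -0.6 -2.1] M [-0.02 -0.03 -0.  ] op 0.0357 q [-0.02  0.64  1.44 -0.    1.06  0.02]
```

It is in the well with no contact force, so I continue down.

```bash
python3 -m pendant '[[[0,0.6,0,0,0,0,2.5],[0,1.2,0,0,0,0,2.5],[0,1.7,0,0,0,0,2.5],[0,2.1,0,0,0,0,2.5],[0,2.4,0,0,0,0,2.5],[0,2.6,0,0,0,0,2.5],[0,2.6,0,0,0,0,2.5]]]'; python3 -c "
from h import *
st()"
```

```text
time: 6.1
tool_pos: [0.6133, 0.0658, 0.0596]
tool_rot: [-1.571, -0.0, -1.606]
contact_force: [-3.6, -0.1, 3.2]
opening: 0.0358
t 6.1 pos [0.6133 0.0658 0.0596] rpy [-9.001e+01 -1.000e-02 -9.199e+01] F [-3.6 -0.1  3.2] M [-0.05  0.52  0.03] op 0.0358 q [-0.02  0.67  1.46 -0.    1.01  0.02]
```

```bash
python3 -m pendant '[[[0,0.1,0,0,0,0,3.6],[0,0,0,0,0,0,5.5],[0,0,0,0,0,0,5.5],[0,0,0,0,0,0,5.5],[0,0,0,0,0,0,5.5],[0,-3,0,0,0,0,5.5],[0,-7,0,0,0,0,5.5],[0,-11,0,0,0,0,5.5],[0,-15,0,0,0,0,5.5],[0,-16,0,0,0,0,5.5],[0,-16,0,0,0,0,5.5]]]'
python3 - <<'E'
from h import *
st()
d=cam('wrist','w3'); C=cloud(d);hsv=cv2.cvtColor(d['image'],cv2.COLOR_RGB2HSV).astype(int);H,S,V=[hsv[...,i] for i in range(3)]
m=(H>3)&(H<18)&(S>150)&(V>100)&(C[...,2]>.08)&(np.hypot(C[...,0]-.61,C[...,1]-.065)<.06)
print(m.sum(),C[m][:,2].mean(),cv2.minAreaRect((C[m][:,:2]*1000).astype(np.float32)))
go(.47,-.33,.215,-32)
E
```

```text
time: 7.2
tool_pos: [0.6144, 0.0657, 0.2205]
tool_rot: [-1.567, -0.0, -1.606]
contact_force: [-0.6, -0.4, 0.4]
opening: 0.0545
t 7.2 pos [0.6144 0.0657 0.2205] rpy [-89.77  -0.   -92.01] F [-0.6 -0.4  0.4] M [ 0.   -0.09  0.05] op 0.0545 q [-0.02  0.52  1.26 -0.    1.36  0.02]
2089 0.09746916279206048 ((614.395263671875, 67.56352233886719), (59.99822235107422, 35.82722473144531), 87.29145812988281)
shift [ 40.05   0.34 -12.95] rot [-0.    -1.047  0.   ]
```

The pack is seated, with its top at 97.5 mm (expected 97) and upright. Now the pillar.

```bash
python3 -m pendant '[[[5,0,-1.6,0,-0.13,0,5.5],[10,0,-3.2,0,-0.26,0,5.5],[15,0,-4.9,0,-0.39,0,5.5],[20,0,-6.5,0,-0.52,0,5.5],[25,0,-8.1,0,-0.65,0,5.5],[30,0,-9.7,0,-0.78,0,5.5],[35,0,-11.3,0,-0.91,0,5.5],[40,0.3,-13,0,-1.047,0,5.5],[40,0.3,-13,0,-1.047,0,5.5],[40,0.3,-13,0,-1.047,0,5.5],[40,0.3,-13,0,-1.047,0,5.5]]]'
python3 - <<'E'
from h import *
st()
d=cam('wrist','w4'); C=cloud(d);hsv=cv2.cvtColor(d['image'],cv2.COLOR_RGB2HSV).astype(int);H,S,V=[hsv[...,i] for i in range(3)]
z=C[...,2]; near=np.hypot(C[...,0]-.47,C[...,1]+.33)<.03
for lo,hi in((.07,.083),(.155,.168),(.170,.18)):
    m=near&(z>lo)&(z<hi)
    if m.sum()>10: print(lo,m.sum(),cv2.minEnclosingCircle((C[m][:,:2]*1000).astype(np.float32)),z[m].mean())
ym=(H>=19)&(H<=33)&(S>140)&(V>90)&near
for zl in np.arange(.04,.17,.02):
    q=ym&(z>zl)&(z<zl+.02)
    if q.any(): print('key',zl.round(2),q.sum(),C[q].mean(0).round(4))
go(.47,-.33,.117,-32)
E
```

```text
time: 8.35
tool_pos: [0.4689, -0.3289, 0.2136]
tool_rot: [-1.57, 0.004, -0.56]
contact_force: [-0.3, 0.2, -0.1]
opening: 0.055
t 8.35 pos [ 0.4689 -0.3289  0.2136] rpy [-89.93   0.22 -32.1 ] F [-0.3  0.2 -0.1] M [ 0.08 -0.2  -0.03] op 0.055 q [-0.75  0.44  1.41  0.    1.3  -1.76]
0.07 751 ((469.73687744140625, -328.1973571777344), 21.929534912109375) 0.07854762693531676
0.155 496 ((470.28692626953125, -328.2781982421875), 12.460518836975098) 0.1632178492987319
0.17 326 ((469.5613098144531, -328.3862609863281), 7.045777797698975) 0.1754169471228612
shift [ 0.17  9.72 -0.12] rot [-0.001 -0.    -0.003]
```

View pics/w4.png

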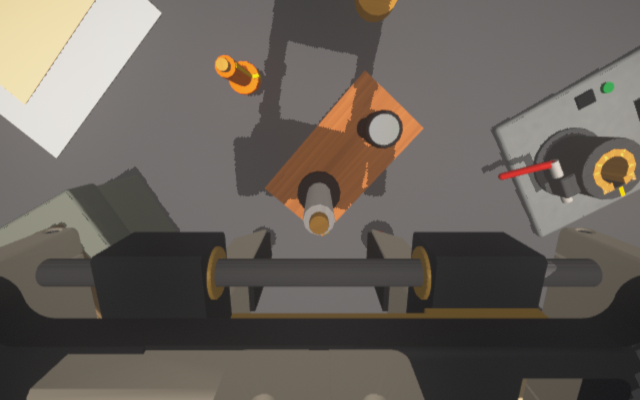

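The pillar is centred between the fingers at (318,215), with nothing in the fingers' path. I descend and grip.

```bash
python3 -m pendant '[[[0.05,4,0,0,0,0,5.5],[0.1,7.5,-0.05,0,0,0,5.5],[0.1,9.2,-0.05,0,0,0,5.5],[0.1,9.7,-0.05,0,0,0,5.5],[0.1,9.7,-0.05,0,0,0,5.5],[0.1,9.7,-0.05,0,0,0,1.8],[0.1,9.7,-0.05,0,0,0,1.8],[0.1,9.7,-0.05,0,0,0,1.8],[0.1,9.7,-0.05,0,0,0,1.8],[0.1,9.7,-0.05,0,0,0,1.8],[0.1,9.7,-0.05,0,0,0,1.8],[0.1,9.7,-0.05,0,0,0,1.8],[0.1,9.7,-0.05,0,0,0,1.8]]]' 50; python3 -c "
from h import *
st()
go(.4695,-.329,.24,-32);go(.611,-.065,.23,-28)"
```

```text
time: 9.7
tool_pos: [0.4704, -0.3306, 0.1192]
tool_rot: [-1.571, -0.001, -0.559]
contact_force: [-0.2, 2.0, 5.7]
opening: 0.0229
t 9.7 pos [ 0.4704 -0.3306  0.1192] rpy [-9.000e+01 -5.000e-02 -3.202e+01] F [-0.2  2.   5.7] M [ 0.41 -0.25 -0.05] op 0.0229 q [-0.75  0.53  1.53  0.    1.07 -1.76]
shift [ -0.15 -12.08   0.09] rot [ 0.    -0.     0.001]
shift [ -2.15 -11.08  29.97] rot [ 0.    -0.07   0.001]
```

```bash
python3 -m pendant '[[[0,-2,0,0,0,0,1.8],[0,-5,0,0,0,0,1.8],[0,-9,0,0,0,0,1.8],[-0.1,-11.5,0,0,0,0,1.8],[-0.1,-11.5,3,0,0,0,1.8],[-0.4,-11.5,7,0,-0.02,0,1.8],[-0.7,-11.5,11,0,-0.03,0,1.8],[-1,-11.5,15,0,-0.05,0,1.8],[-1.3,-11.5,19,0,-0.06,0,1.8],[-1.6,-11.2,23,0,-0.07,0,1.8],[-2,-10,27,0,-0.07,0,1.8],[-2.15,-9,30,0,-0.07,0,1.8],[-2.15,-7,30,0,-0.07,0,1.8],[-2.15,-7,30,0,-0.07,0,1.8],[-2.15,-7,30,0,-0.07,0,1.8],[-2.15,-7,30,0,-0.07,0,1.8]]]'
python3 - <<'E'
from h import *
st()
for n in('scene','wrist','top'):
    d=cam(n,n[0]+'5')
    C=cloud(d);hsv=cv2.cvtColor(d['image'],cv2.COLOR_RGB2HSV).astype(int);H,S,V=[hsv[...,i] for i in range(3)]
    z=C[...,2]; near=np.hypot(C[...,0]-.61,C[...,1]+.065)<.035
    print(n)
    for zl in np.arange(.07,.2,.008):
        q=near&(z>zl)&(z<zl+.008); y=q&(H>=19)&(H<=33)&(S>140)&(V>90)
        if q.sum()>3: print(zl.round(3),q.sum(),C[q].mean(0).round(4),C[q].min(0).round(3)[:2],C[q].max(0).round(3)[:2],'yel',y.sum(),C[y].mean(0).round(4)[:2] if y.any() else '')
b=cv2.resize(dict(np.load('pics/s5.npz'))['image'][110:260,240:440,::-1],None,fx=3.9,fy=3.9,interpolation=cv2.INTER_NEAREST); cv2.imwrite('pics/c5.png',b)
E
```

```text
time: 11.3
tool_pos: [0.6111, -0.0656, 0.1895]
tool_rot: [-1.571, -0.001, -0.49]
contact_force: [0.4, 0.1, -2.6]
opening: 0.0233
t 11.3 pos [ 0.6111 -0.0656  0.1895] rpy [-9.000e+01 -6.000e-02 -2.807e+01] F [ 0.4  0.1 -2.6] M [ 0.07 -0.16 -0.03] op 0.0233 q [-0.23  0.53  1.32 -0.    1.29 -1.31]
scene
0.07 218 [ 0.613  -0.07    0.0716] [ 0.579 -0.096] [ 0.64  -0.033] yel 9 [ 0.625  -0.0651]
0.078 4 [ 0.6181 -0.072   0.0848] [ 0.613 -0.075] [ 0.622 -0.067] yel 0 
0.086 21 [ 0.6159 -0.0733  0.0901] [ 0.604 -0.078] [ 0.623 -0.064] yel 0 
0.094 21 [ 0.6149 -0.0743  0.0981] [ 0.604 -0.079] [ 0.623 -0.065] yel 0 
0.102 25 [ 0.6168 -0.0736  0.1061] [ 0.604 -0.078] [ 0.628 -0.063] yel 1 [ 0.6261 -0.0699]
0.11 28 [ 0.6172 -0.0736  0.1141] [ 0.603 -0.078] [ 0.628 -0.065] yel 1 [ 0.6271 -0.0679]
0.118 28 [ 0.6198 -0.0726  0.1222] [ 0.605 -0.079] [ 0.629 -0.062] yel 4 [ 0.6266 -0.0704]
0.126 9 [ 0.624  -0.0696  0.1278] [ 0.614 -0.077] [ 0.628 -0.062] yel 2 [ 0.627  -0.0685]
0.134 27 [ 0.622 -0.079  0.14 ] [ 0.598 -0.088] [ 0.632 -0.06 ] yel 0 
0.142 140 [ 0.6149 -0.0732  0.1476] [ 0.588 -0.088] [
[... 1242 characters left out ...]
0.598 -0.074] [ 0.616 -0.052] yel 0 
0.182 169 [ 0.6017 -0.06    0.1861] [ 0.596 -0.074] [ 0.614 -0.048] yel 0 
0.19 378 [ 0.6028 -0.0601  0.1945] [ 0.592 -0.079] [ 0.615 -0.04 ] yel 0 
0.198 488 [ 0.6027 -0.06    0.2021] [ 0.592 -0.081] [ 0.614 -0.04 ] yel 0 
top
0.07 145 [ 0.5999 -0.0581  0.0725] [ 0.583 -0.092] [ 0.632 -0.034] yel 0 
0.134 5 [ 0.5934 -0.0598  0.1397] [ 0.589 -0.071] [ 0.604 -0.046] yel 0 
0.142 55 [ 0.5992 -0.0564  0.1477] [ 0.589 -0.075] [ 0.616 -0.046] yel 0 
0.15 23 [ 0.5986 -0.0586  0.1526] [ 0.589 -0.073] [ 0.61  -0.046] yel 0 
0.158 4 [ 0.6005 -0.0602  0.1603] [ 0.599 -0.064] [ 0.603 -0.057] yel 0 
0.174 4 [ 0.599 -0.062  0.178] [ 0.597 -0.065] [ 0.6   -0.059] yel 0
```

View pics/c5.png

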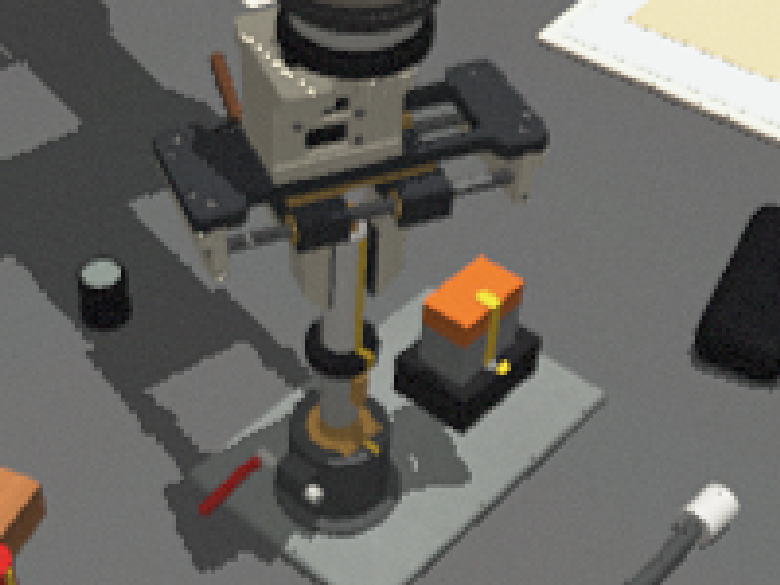

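The scene crop shows the pillar vertical above the hub (key line at crop (362,300), keyway mark at (372,447)) and the pack seated. The y offset is about 1 mm, so I shift and lower into the bore.

```bash
python3 -m pendant '[[[-0.07,0.4,0.07,0,0,0,1.8],[-0.07,0.8,0.07,0,0,0,1.8],[-0.07,1.1,0.07,0,0,0,1.8],[-0.07,1.4,0.07,0,0,0,1.8],[-0.07,1.7,0.07,0,0,0,1.8],[-0.07,2,0.07,0,0,0,1.8],[-0.07,2,0.07,0,0,0,1.8],[-0.07,2,0.07,0,0,0,1.8]]]'; python3 -c "
from h import *
st()"
```

```text
time: 12.25
tool_pos: [0.6107, -0.0638, 0.1687]
tool_rot: [-1.571, 0.0, -0.489]
contact_force: [-0.1, 0.1, -2.3]
opening: 0.0233
t 12.25 pos [ 0.6107 -0.0638  0.1687] rpy [-90.     0.   -28.01] F [-0.1  0.1 -2.3] M [ 0.05 -0.16 -0.04] op 0.0233 q [-0.23  0.55  1.35 -0.    1.24 -1.31]
```

In the bore, with no contact force. Now down to the key level.

```bash
python3 -m pendant '[[[0,0.4,0,0,0,0,1.8],[0,0.8,0,0,0,0,1.8],[0,1.1,0,0,0,0,1.8],[0,1.3,0,0,0,0,1.8],[0,1.5,0,0,0,0,1.8],[0,1.7,0,0,0,0,1.8],[0,1.7,0,0,0,0,1.8]]]'; python3 -c "
from h import *
st()"
```

```text
time: 12.95
tool_pos: [0.6105, -0.0637, 0.1514]
tool_rot: [-1.571, 0.0, -0.489]
contact_force: [-0.1, 0.0, -1.6]
opening: 0.023
t 12.95 pos [ 0.6105 -0.0637  0.1514] rpy [-9.001e+01  3.000e-02 -2.801e+01] F [-0.1  0.  -1.6] M [ 0.05 -0.17 -0.04] op 0.023 q [-0.23  0.57  1.37 -0.    1.2  -1.31]
```

```bash
python3 -m pendant '[[[0,0.5,0,0,0,0,1.8],[0,1,0,0,0,0,1.8],[0,1.5,0,0,0,0,1.8],[0,1.9,0,0,0,0,1.8],[0,2.2,0,0,0,0,1.8],[0,2.4,0,0,0,0,1.8],[0,2.5,0,0,0,0,1.8],[0,2.5,0,0,0,0,1.8]]]'; python3 -c "
from h import *
st()"
```

```text
time: 13.75
tool_pos: [0.6108, -0.0638, 0.1273]
tool_rot: [-1.571, -0.001, -0.489]
contact_force: [-2.2, -0.2, 4.6]
opening: 0.0228
t 13.75 pos [ 0.6108 -0.0638  0.1273] rpy [-9.000e+01 -4.000e-02 -2.801e+01] F [-2.2 -0.2  4.6] M [ 0.12  0.4  -0.01] op 0.0228 q [-0.23  0.59  1.4  -0.    1.15 -1.31]
```

```bash
python3 -m pendant '[[[0,0.1,0,0,0,0,1.8],[0,0.2,0,0,0,0,1.8],[0,0.3,0,0,0,0,1.8],[0,0.4,0,0,0,0,1.8],[0,0.4,0,0,0,0,1.8],[0,0.4,0,0,0,0,1.8]]]' 60; python3 -c "
from h import *
st()"
```

```text
time: 14.35
tool_pos: [0.6109, -0.0638, 0.1243]
tool_rot: [-1.571, -0.001, -0.489]
contact_force: [-4.4, 0.2, 11.2]
opening: 0.0232
t 14.35 pos [ 0.6109 -0.0638  0.1243] rpy [-8.999e+01 -8.000e-02 -2.800e+01] F [-4.4  0.2 11.2] M [ 0.2   0.8  -0.05] op 0.0232 q [-0.23  0.59  1.41 -0.    1.14 -1.31]
```

```bash
python3 -m pendant '[[[0,0.05,0,0,0,0,1.8],[0,0.1,0,0,0,0,1.8],[0,0.1,0,0,0,0,1.8],[0,0.1,0,0,0,0,1.8]]]' 60
python3 - <<'E'
from h import *
st()
for n in('scene','wrist'):
    d=cam(n,n[0]+'6')
    C=cloud(d);z=C[...,2]; near=np.hypot(C[...,0]-.61,C[...,1]+.065)<.024
    q=near&(z>.06)&(z<.095); h,e=np.histogram(z[q],np.arange(.06,.096,.003)); print(n,h,e.round(3)); 
    q=near&(z>.080)&(z<.089); print(z[q].mean(),cv2.minEnclosingCircle((C[q][:,:2]*1000).astype(np.float32)))
b=cv2.resize(dict(np.load('pics/s6.npz'))['image'][130:260,260:440,::-1],None,fx=4.2,fy=4.2,interpolation=cv2.INTER_NEAREST); cv2.imwrite('pics/c6.png',b)
E
```

```text
time: 14.75
tool_pos: [0.611, -0.0638, 0.1242]
tool_rot: [-1.57, -0.002, -0.489]
contact_force: [-5.9, 1.6, 16.3]
opening: 0.0235
t 14.75 pos [ 0.611  -0.0638  0.1242] rpy [-89.98  -0.12 -28.  ] F [-5.9  1.6 16.3] M [ 0.22  1.22 -0.04] op 0.0235 q [-0.23  0.59  1.41 -0.    1.14 -1.31]
scene [ 0  0  0 30 23 13 16 82 36  9  9  6] [0.06  0.063 0.066 0.069 0.072 0.075 0.078 0.081 0.084 0.087 0.09  0.093
 0.096]
0.08352370978424618 ((610.4827270507812, -64.84549713134766), 22.075153350830078)
wrist [  0   0   0 147 113  29  36 751 598  38  43  23] [0.06  0.063 0.066 0.069 0.072 0.075 0.078 0.081 0.084 0.087 0.09  0.093
 0.096]
0.08395742718377629 ((609.3743286132812, -62.11639404296875), 21.77889633178711)
```

View pics/c6.png

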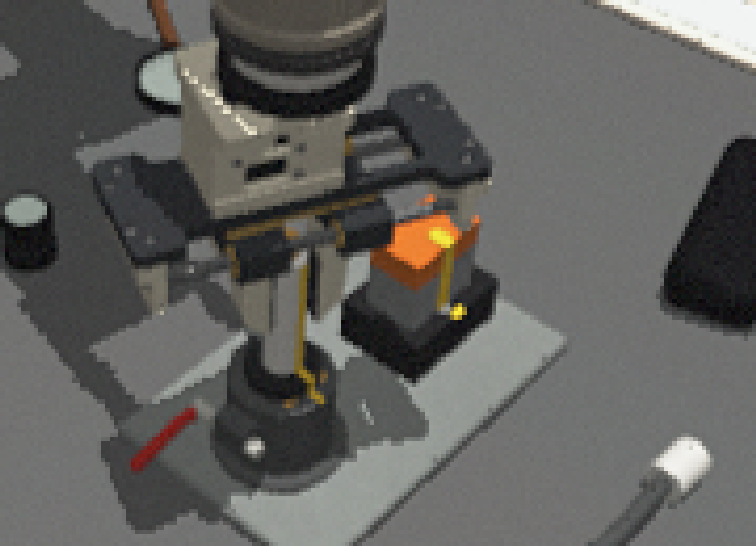

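The collar's top is at 84 mm (72 + 12), so it is sitting on the hub. The key line meets the keyway mark, and the force rises with no further travel. I'm handing in.

```bash
python3 -c "
from h import *
print(robot.hand_in()); st()"
```

```text
the job is handed in; nothing more can be done
None
the job is handed in; nothing more can be done
```

The lamp is ready, and I handed the job in at about 15 s with the arm still gripping the pillar (60 N) and holding it down.

- **Battery pack:** it went into the bay rib-in-groove and I released it. Its top measured 97.5 mm above the table, against 97 mm expected when fully in.
- **Pillar:** I lifted it out of the block, turned it about 4° and lowered it into the hub. The key slipped into the keyway on the first try.
- **Fully home:** the collar's top measured 83.5–84 mm, against 84 mm expected. In the last step the push rose from about 11 to 16 N while the tool moved down only 0.1 mm, so it is resting on a hard stop.

**Checks that disagreed:**
- The cameras differed from each other by up to about 3 mm sideways, within their combined calibration error. Both fits went in without side contact.
- When I gripped the pillar in the block there was an unexplained upward force of about 6 N. It was gone after lifting.
- About 6 N of sideways force remained at the end.
- I did not re-measure the objects to be left alone after the job. Apart from carrying the pack and pillar, the arm stayed clear of them by plan.

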